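Bolt the specimen case shut

ROBOT

A 7-joint arm with a two-finger parallel gripper is mounted at the origin on the work surface. World frame = base frame: x ahead of the robot, y to its left, z up, the work surface at z = 0. Lengths are in m, angles in rad, forces in N, time in s.
With the tool pointing down it reaches from about 0.425 to 0.875 m from the base axis. Payload 8.4 kg.
Tool frame: the origin (TCP) lies between the finger pads; the fingertips stand 19 mm ahead of it and the grasp point (between the pads) is the TCP; y points along the fingers, x is the direction in which the jaws open and shut, and the axes are right-handed (so a half turn about y gives the same grasp; the last joint's range is limited). The gripper opens to 85 mm and grips with 20 to 120 N. Pads are 22 mm wide; open, the fingers measure 114 mm over their backs; the gripper's body (76 mm by 85 mm) begins 54 mm behind the grasp point. The pads swing forward as they close: fully open they stand 13 mm farther back than shut.
Start: joints at [-1.402, 0.333, 0.04, 1.465, -0.013, 1.343, -0.059], TCP at [0.172, 0.627, 0.25] pointing down, gripper open.
Joint ranges: [-2.58, 2.58], [-0.38, 2.09], [-1.3, 1.39], [0.25, 2.4], [-1.5, 4.64], [0.08, 2.09], [-2.65, 2.65]. Speed limits (rad/s): [2.22, 2.22, 2.79, 2.79, 3.14, 3.14, 3.14].

INTERFACE

Orientations are given as a unit quaternion [w, x, y, z].
In Python, from station import env gives the robot as it stands. The module is installed in compiled form; this text tells all that it offers.
- The arm moves only by the tool step_arm, never from a script. Its argument "plan" is a list of rows, each an object with "slide": the shift along the tool's x, y, z in cm, a list of three; "twist": the turn, a rotation vector about the tool's x, y, z in rad, a list of three; "claw": the opening, from 0 (shut) to 1 (fully open). A call has 1 to 10 rows; each row shifts and turns the pose as measured when the row begins, along the tool's axes as they then stand; what a row does not reach is not made up. A row lasts 1/12 s, in which the tool goes at most 41.7 mm and 7.16 degrees, less where a joint would pass 70% of its speed; a pose out of reach is approached as far as the arm can. A call is refused whole if a number of a shift passes 4.17 or a number of a turn 0.125, either way. A call with a gripper value outside its range is refused whole. The fingers move at their own pace and stop on an object; "grip_force" is the grip in N (left out, the last holds). Time passes only in rows, so rows that do not move let the fingers close. It gives the time, the measured TCP pose, the force and the opening at its end, in the units of the state.
- env.get_state(): the state, without advancing time (a new reading comes with each control period).
- env.camera(name): name is "scene" or "top"; returns a dict with "color" (400x640x3 uint8, blue, green, red), "fov_y" (degrees; the focal length in pixels is half the picture's height over the tangent of half this angle, whatever the lens; pixels are square), "cx", "cy" (the principal point, pixels), "D" ([k1, k2, p1, p2, k3] as OpenCV has them; the pictures are not rectified), "eye" and "orientation" of the camera in the world. Camera axes: x right, y up, looking along -z (the intrinsics and any distortion apply to the point x, -y, -z); pixel columns grow to the right and rows downward; lengths in m; the calibration is good to about 2 mm. A picture is of the moment at which its call begins. There is no depth.
- env.job_done(): hands the job in, once; it reports no verdict.
The state is a dict: "time": time; "joint_pos": joint angles; "joint_velocities": joint speeds; "effort": joint torques, N m; "position": TCP position; "ee_rot": TCP orientation; "force": force on the tool from outside, world axes, zero at the start; "ft_torque": the same for the moment, N m; "grip_width": finger opening in m.
Only numpy, scipy, OpenCV 4.12 (cv2) and the standard library are available. Lean on these libraries where they do the work, as an engineer would, in place of code of your own. Each camera call takes 0.05 s, during which the arm holds its last target. There are 200 camera calls.

TASK

Lock the specimen case: with one fingertip press the red spring catch fully down and keep it down while the other fingertip pushes the brass bolt by its upright tab, fully home into the keeper on the white rail. Then let go so that the catch springs back up behind the bolt, and move clear. Nothing is to be picked up: leave the specimen, canister, jar and dish where they stand.

Things in the scene. Friction and masses are not known exactly. Their poses are not given: they have to be found in the camera images.
- case: Low specimen case fixed to the bench, 240 (x) x 340 (y) x 90 mm high, grey with a blue lid and, at its +y end, a white fixed rail flush with the lid. Origin: centre of its underside; z up. Its position and yaw vary from run to run; it does not move.
- lock: Steel lock unit fixed on top of the case, axes parallel to the case's. Origin on the case's top face, 90 mm above the bench, between catch and bolt. The bolt slides along +y to the keeper on the white rail. Centre of the red catch at x = -32 mm, of the brass bolt at x = +30 mm. Black housing round the catch: x = -50.5 to -13.5 mm, 96 mm long in y, 24 mm high.
- catch_top (a point): Centre of the top face of the red catch, a straight press bar 26 mm wide (lock x) and 84 mm long (lock y), level; 40 mm above the lock's origin when up, 30 mm when fully down. A fingertip that presses it may slide along it.
- catch (a joint): How far the catch is pressed, m: 0 up, 0.010 fully down. Springs back; 2.5 N to start, 6.5 N when down. Up, its tooth stops the bolt after 4 to 6 mm. Above 0.0055 counts as held down, and it must stay so while the bolt travels; let go half way, it rises only to about 0.004 and rides on the bolt's lug. With the bolt past 0.027 it rises fully to 0 behind it and holds it.
- tab_top (a point): Centre of the top of the bolt's upright brass tab, 54 mm above the lock's origin, moving with the bolt. Tab 24 mm wide (lock x), 8 mm thick (lock y), rising from the bar, whose top is 18 mm above the lock's origin; push the face on its -y side. The gap in lock x between the catch's bar and the tab is 37 mm.
- bolt (a joint): How far the bolt has slid along the lock's +y, m: starts at 0 to 0.003 (drawn back), 0.030 at its end stop, fully home. Friction about 2 N; it stays where it is left.
- specimen: Bystander on the lid: black mounted specimen, disc 30 mm across, 20 mm high; origin at the centre of its underside.
- canister: Bystander on the lid: aluminium canister 34 mm across, 45 mm high; origin at the centre of its underside.
- jar: Bystander on the bench: amber jar with white cap, 56 mm across, 70 mm high; origin at the centre of its underside.
- dish: Bystander on the bench: white open dish 90 mm across, 18 mm high; origin at the centre of its underside.
- keeper (a point): Centre of the top of the dark keeper on the white rail that the bolt enters, at lock x = +30, y = +84 mm, 23 mm above the lock's origin. Two like dark guides, as high and 12 mm long, hold the bolt at lock y = -47 and +47 mm. Between catch and bolt lie only the catch's red tooth and the bolt's lug, both lower than 23 mm.

How it is judged:
On the way, in this order (a step that is already met when the one before it is completed fails the run):
1. the catch is pressed down while the bolt is still drawn back (value of joint catch above 0.0055 m and value of joint bolt below 0.009 m), for 0.1 s.
2. the bolt is pushed home with the catch still held down (value of joint bolt above 0.027 m and value of joint catch above 0.0055 m), for 0.05 s.
At the end, for the whole second after the job is handed in: The bolt is home (0.0265 m or more of its 0.030 m), the catch has sprung back up (under 0.0015 m), and specimen, canister, jar and dish are within 20 mm of where they began (value of joint bolt above 0.0265 m and value of joint catch below 0.0015 m and distance of each of specimen, canister, jar, dish from where it was at the start of the episode below 0.02 m); the robot touches nothing.
It fails at once if the bolt is part way while the catch is not held down (value of joint bolt between 0.009 and 0.025 m and value of joint catch below 0.0055 m).
It fails at once if a bystander is lifted, carried or pushed away (distance of any of specimen, canister, jar, dish from where it was at the start of the episode above 0.02 m).
It also fails if it takes over 42 s, if anything falls off the work surface, if the arm or the gripper's body presses on something with over 40 N, if the wrist force passes 120 N, or if a joint passes its speed limit or range.

## Working session

There is one attempt and no reset: what is moved stays moved. The work goes in short steps, Python scripts to look and compute and a tool call to move; the robot and the scene stay as the last step left them, time stands still between calls to the robot, and variables do not carry over. Pictures are saved under pics/ and viewed, about 8 in all and at most 12, crops included, and the job is handed in when it is done.

Besides the shell and the picture viewer there is one more tool, called after "Call:" as name([rows], argument=value, ...), one row to a line, values as JSON. step_arm: Moves the arm, as the interface text tells. Its arguments: {"type":"object","properties":{"plan":{"type":"array","items":{"type":"object","properties":{"slide":{"type":"array","items":{"type":"number"}},"twist":{"type":"array","items":{"type":"number"}},"claw":{"type":"number"}}}},"grip_force":{"type":"number"}},"required":["plan"]}

```bash
mkdir -p pics
cat > h.py <<'E'
import numpy as np, cv2
from scipy.spatial.transform import Rotation as R
from station import env
def rot(q): return R.from_quat([q[1],q[2],q[3],q[0]]).as_matrix()
def K(c):
    f=c["color"].shape[0]/2/np.tan(np.radians(c["fov_y"])/2)
    return np.array([[f,0,c["cx"]],[0,f,c["cy"]],[0,0,1.]])
def ray(c,uv):
    p=cv2.undistortPoints(np.array(uv,float).reshape(-1,1,2),K(c),np.array(c["D"],float)).reshape(-1,2)
    d=np.c_[p[:,0],-p[:,1],-np.ones(len(p))]@rot(c["orientation"]).T
    return np.array(c["eye"]),d
def onz(c,uv,z):
    e,d=ray(c,uv); return e+d*((z-e[2])/d[:,2])[:,None]
def proj(c,P):
    q=(np.atleast_2d(P)-np.array(c["eye"]))@rot(c["orientation"]); q=q*[1,-1,-1]
    return cv2.projectPoints(q,np.zeros(3),np.zeros(3),K(c),np.array(c["D"],float))[0].reshape(-1,2)
E
python3 - <<'E'
from h import *
for n in("scene","top"):
    c=env.camera(n); cv2.imwrite(f"pics/{n}0.png",c["color"]); print(n,c["eye"],c["orientation"],c["fov_y"],c["D"])
s=env.get_state(); print(s)
E
```

```text
scene [ 1.22399309 -0.05838294  0.93985492] [0.68748625 0.23721505 0.22585316 0.64813736] 50.46171792208092 [0.0057401 0.        0.        0.        0.       ]
top [ 0.46598342 -0.04675533  1.51410185] [-0.69917999 -0.03040292  0.02145326  0.71397672] 42.43113502134011 [-0.16067841  0.          0.          0.          0.        ]
{'time': 0.1, 'joint_pos': array([-1.40218507,  0.33384223,  0.03988086,  1.46615171, -0.01340343,
        1.34330624, -0.05851226]), 'joint_velocities': array([-2.17221143e-03, -9.61436406e-05,  8.31457376e-04, -2.06979789e-03,
        1.76700999e-03,  5.57445712e-04,  2.00883815e-04]), 'effort': array([ 4.95068467e-03, -6.60017681e+01,  1.37067899e+00, -4.06471360e+01,
        1.69812259e-02,  8.87457660e-03,  1.15695383e-05]), 'position': array([0.17193006, 0.62646246, 0.24952424]), 'ee_rot': array([-0.56194917,  0.56261955,  0.42837714, -0.42914496]), 'force': array([-0.10218063, -0.14597331,  0.41458093]), 'ft_torque': array([-0.00329959, -0.02942272, -0.01692902]), 'grip_width': 0.08582732462684423}
```

View pics/top0.png

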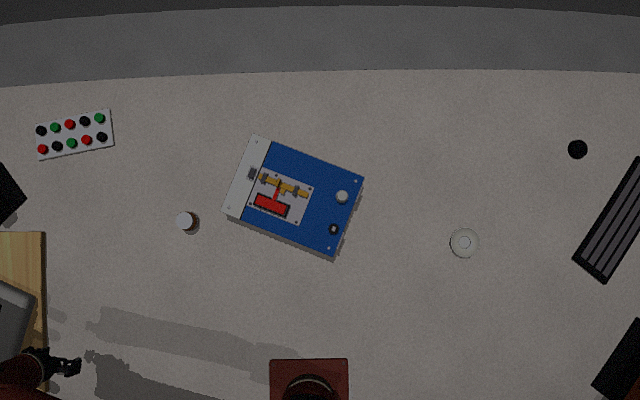

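View pics/scene0.png

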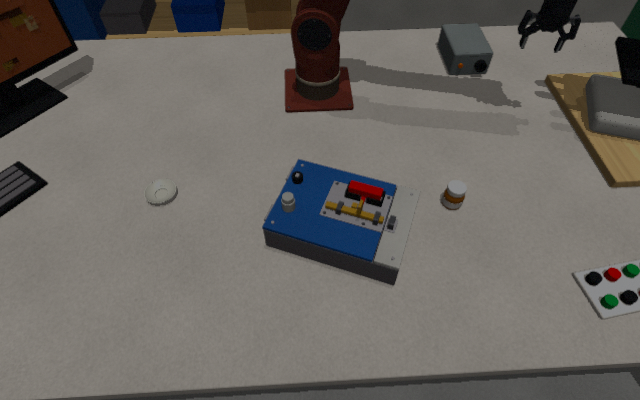

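The top view shows the case centred near (293,195), its white rail on the left (+y). The red catch is near (271,205), the brass bolt near (285,186) and the keeper near (252,173). The jar is at (186,221), the canister at (341,197) and the specimen at (333,229).

```bash
cat > m.py <<'E'
from h import *
def measure(c):
    h=cv2.cvtColor(c["color"],cv2.COLOR_BGR2HSV); out={}
    roi=np.zeros(h.shape[:2],np.uint8)
    q=proj(c,[[0.57,0.03,0.1]])[0]; cv2.circle(roi,tuple(int(v) for v in q),110,255,-1)
    for n,lo,hi in(("red",(0,150,90),(6,255,255)),("brass",(14,130,80),(28,255,255)),("blue",(100,150,50),(125,255,255))):
        m=cv2.inRange(h,lo,hi)&roi
        if n=="red": m|=cv2.inRange(h,(174,150,90),(180,255,255))&roi
        cs=sorted(cv2.findContours(m,cv2.RETR_EXTERNAL,cv2.CHAIN_APPROX_NONE)[0],key=cv2.contourArea)[::-1]
        out[n]=[x for x in cs if cv2.contourArea(x)>8]
    return out
E
python3 - <<'E'
from m import *
for n in("top","scene"):
    c=env.camera(n); o=measure(c)
    for k,v in o.items():
        z={"red":.13,"brass":.108,"blue":.09}[k]
        for x in v[:4]:
            P=onz(c,x.reshape(-1,2),z)[:,:2]*1000
            r=cv2.minAreaRect(P.astype(np.float32)); print(n,k,cv2.contourArea(x),cv2.boundingRect(x),np.round(r[0],1),np.round(r[1],1),round(r[2],1))
    x0,y0,w,hh=(215,125,160,145) if n=="top" else (260,150,170,140)
    if n=="top": a=cv2.resize(c["color"][y0:y0+hh,x0:x0+w],None,fx=4,fy=4,interpolation=cv2.INTER_CUBIC); cv2.imwrite("pics/c1.png",cv2.convertScaleAbs(a,alpha=1.4))
    else: a=cv2.resize(c["color"][y0:y0+hh,x0:x0+w],None,fx=4,fy=4,interpolation=cv2.INTER_CUBIC); cv2.imwrite("pics/c2.png",cv2.convertScaleAbs(a,alpha=1.4))
E
```

```text
top red 274.0 (255, 189, 31, 25) [576.2  82.2] [81.7 55.7] 67.1
top brass 72.0 (280, 183, 15, 11) [603.6  47.5] [37.8 27.6] 66.9
top brass 56.0 (265, 177, 15, 9) [630.4  84.1] [36.3 21. ] 65.5
top brass 39.0 (297, 189, 11, 8) [591.9   2.4] [28.6 13.8] 66.9
top brass 9.0 (258, 174, 5, 5) [641.4 118. ] [ 7.5 12.3] 62.7
top blue 5773.5 (241, 142, 123, 115) [579.4   3.9] [275.6 237.4] 66.9
scene red 224.0 (349, 181, 34, 15) [565.1  90.4] [82.6 25.5] 66.8
scene red 9.5 (361, 196, 5, 5) [596.   80.9] [10.7  9.4] 53.2
scene brass 96.5 (341, 200, 22, 14) [599.6  54.9] [40.6 48.3] 63.3
scene brass 51.5 (360, 211, 14, 8) [630.6  87.4] [32.2 14.8] 66.8
scene brass 39.5 (326, 202, 11, 7) [594.9   4.1] [27.3 15.3] 63.8
scene brass 15.0 (379, 216, 5, 6) [644.4 119.9] [ 9.6 14.9] 81.4
scene blue 5550.5 (263, 160, 133, 102) [585.3   5.1] [274.2 240.9] 67.0
```

View pics/c1.png

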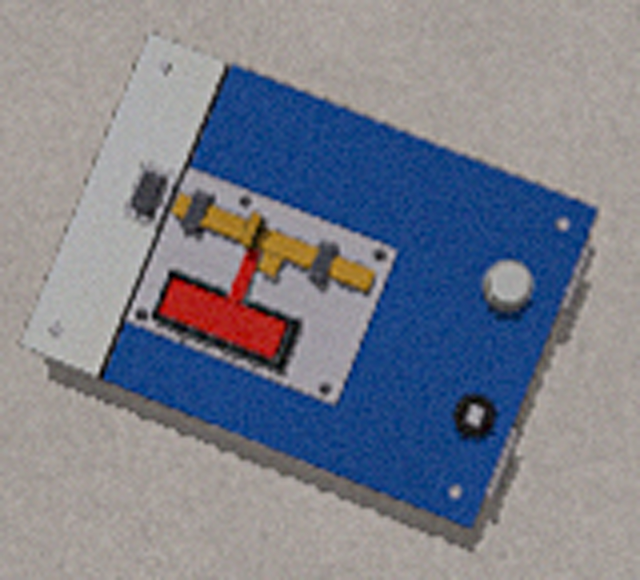

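View pics/c2.png

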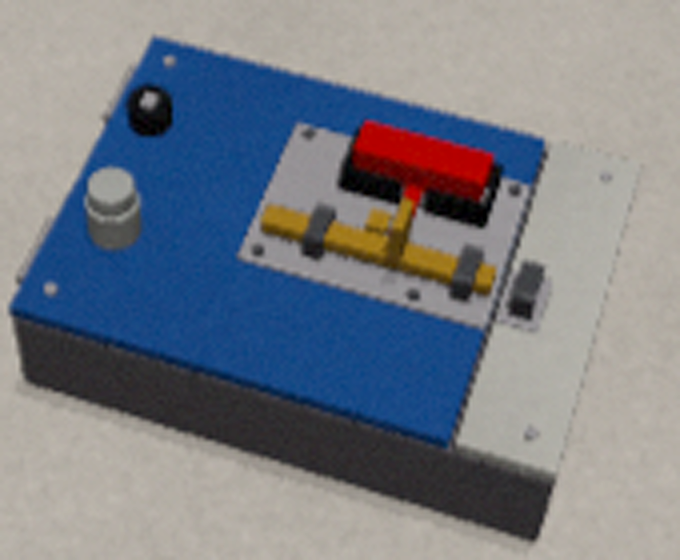

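The crops show the lock at a yaw of about -23°, with the tab between the guides and the catch up. Next I get the lock frame from each view and check the two against each other.

```bash
cat >> m.py <<'E'
def lockframe(c,psi):
    """red top-face rectangle centre -> lock origin (world xy), and sizes along lock axes"""
    h=cv2.cvtColor(c["color"],cv2.COLOR_BGR2HSV)
    m=((h[...,0]<7)|(h[...,0]>173))&(h[...,1]>150)&(h[...,2]>90)
    n,l,s,_=cv2.connectedComponentsWithStats(m.astype(np.uint8)); 
    P=onz(c,np.argwhere(m)[:,::-1],.13)[:,:2]
    ok=np.linalg.norm(P-[.57,.08],axis=1)<.09; uv=np.argwhere(m)[ok]; P=P[ok]
    A=np.array([[np.cos(psi),np.sin(psi)],[-np.sin(psi),np.cos(psi)]])
    L=P@A.T*1000; V=h[uv[:,0],uv[:,1],2]
    return A,L,V
E
python3 - <<'E'
from m import *
psi=np.radians(-23.1)
for n in("top","scene"):
    c=env.camera(n); A,L,V=lockframe(c,psi)
    # profile across lock x (bins 4mm): count, y-extent, brightness
    for b in np.arange(L[:,0].min()//4*4,L[:,0].max()+4,4):
        k=(L[:,0]>=b)&(L[:,0]<b+4)
        if k.sum(): print(n,b,k.sum(),np.round([L[k,1].min(),L[k,1].max()]),V[k].mean().round())
    # guides/keeper dark grey, canister etc: brass blobs in lock axes
    for x in measure(c)["brass"]:
        Q=onz(c,x.reshape(-1,2),.108)[:,:2]@A.T*1000; print(" brass",np.round(Q.min(0),1),np.round(Q.max(0),1))
    x=measure(c)["blue"][0]; Q=onz(c,x.reshape(-1,2),.09)[:,:2]@A.T*1000; print(" blue",np.round(np.percentile(Q,[1,99],axis=0),1))
s=env.get_state(); print(np.round(rot(s["ee_rot"]),3))
E
```

```text
top 468.0 27 [263. 342.] 114.0
top 472.0 45 [262. 341.] 129.0
top 476.0 44 [263. 342.] 125.0
top 480.0 45 [261. 341.] 125.0
top 484.0 45 [261. 343.] 124.0
top 488.0 44 [262. 341.] 128.0
top 492.0 34 [263. 342.] 112.0
top 496.0 5 [295. 303.] 122.0
top 500.0 4 [296. 302.] 125.0
top 504.0 6 [295. 304.] 123.0
top 508.0 5 [296. 303.] 123.0
top 512.0 5 [295. 301.] 123.0
top 516.0 5 [296. 303.] 125.0
top 520.0 5 [295. 302.] 121.0
top 524.0 3 [297. 303.] 111.0
 brass [522.8 261.6] [550.4 299.4]
 brass [536.  307.1] [557.  343.1]
 brass [536.6 219.7] [550.4 248.7]
 brass [537.6 356.1] [550.9 364.3]
 blue [[413.   93.6]
 [649.9 368.1]]
scene 468.0 3 [274. 323.] 113.0
scene 472.0 39 [265. 344.] 124.0
scene 476.0 42 [264. 345.] 128.0
scene 480.0 41 [265. 344.] 128.0
scene 484.0 42 [266. 345.] 128.0
scene 488.0 42 [264. 346.] 128.0
scene 492.0 43 [265. 345.] 119.0
scene 496.0 10 [274. 345.] 93.0
scene 508.0 1 [307. 307.] 97.0
scene 512.0 6 [303. 313.] 107.0
scene 516.0 5 [304. 311.] 124.0
scene 520.0 3 [307. 312.] 115.0
 brass [507.  264.1] [553.4 306.6]
 brass [538.3 311.7] [553.5 343.9]
 brass [538.4 223.5] [553.4 250.7]
 brass [538.5 358.2] [552.7 368. ]
 blue [[416.1  97.7]
 [655.9 371.3]]
[[ 0.265 -0.    -0.964]
 [ 0.964 -0.001  0.265]
 [-0.001 -1.    -0.   ]]
```

Call:
step_arm([
  {"slide": [-2.2,0,-2.7],"twist": [0,0.12,0],"claw": 0.59},
  {"slide": [-1.8,0,-3.0],"twist": [0,0.12,0],"claw": 0.59},
  {"slide": [-1.5,0,-3.2],"twist": [0,0.12,0],"claw": 0.59},
  {"slide": [-1.1,0,-3.3],"twist": [0,0.12,0],"claw": 0.59},
  {"slide": [-0.6,0,-3.4],"twist": [0,0.12,0],"claw": 0.59},
  {"slide": [-0.2,0,-3.5],"twist": [0,0.12,0],"claw": 0.59},
  {"slide": [0.2,0,-3.5],"twist": [0,0.12,0],"claw": 0.59},
  {"slide": [0.7,0,-3.4],"twist": [0,0.12,0],"claw": 0.59},
])

```text
time: 0.97
position: [0.3342, 0.3977, 0.2471]
ee_rot: [0.699, -0.697, -0.111, 0.115]
force: [2.1, 0.4, -0.7]
grip_width: 0.0506
```

```bash
cat > rel.py <<'E'
from h import *
def rel(tgt,psi=np.radians(-23.1)):
    s=env.get_state(); Rm=rot(s["ee_rot"]); d=Rm.T@(np.array(tgt)-s["position"])*100
    x=[np.cos(psi),np.sin(psi),0]; T=np.array([x,[0,0,-1],np.cross(x,[0,0,-1])]).T
    print("t",round(s["time"],2),"pos",np.round(s["position"]*1000,1),"slide cm",np.round(d,2),"twist",np.round(R.from_matrix(Rm.T@T).as_rotvec(),3),"F",np.round(s["force"],2),"w",round(s["grip_width"]*1000,1))
def lk(x,y,z,o=(514.7,303.5),psi=np.radians(-23.1)):
    X,Y=o[0]+x,o[1]+y; return [(X*np.cos(psi)-Y*np.sin(psi))/1000,(X*np.sin(psi)+Y*np.cos(psi))/1000,.09+z/1000]
E
python3 -c "
from rel import *
rel(lk(-1,-27,160))
c=env.camera('scene'); print(onz(c,[[361.2,200.7]],.144), lk(30,0,54))"
```

```text
t 0.97 pos [334.2 397.7 247.1] slide cm [ 12.54  -0.44 -40.51] twist [-0.001  0.724 -0.005] F [ 2.08  0.43 -0.68] w 50.6
[[0.61539108 0.07300543 0.144     ]] [np.float64(0.6201010844803314), np.float64(0.06545979702318741), 0.144]
```

Call:
step_arm([
  {"slide": [1.1,0,-3.6],"twist": [0,0.12,0],"claw": 0.59},
  {"slide": [1.5,0,-3.5],"twist": [0,0.12,0],"claw": 0.59},
  {"slide": [2.0,0,-3.3],"twist": [0,0.12,0],"claw": 0.59},
  {"slide": [2.3,0,-3.0],"twist": [0,0.12,0],"claw": 0.59},
  {"slide": [2.7,0,-2.7],"twist": [0,0.12,0],"claw": 0.59},
  {"slide": [3.0,0,-2.4],"twist": [0,0.12,0],"claw": 0.59},
  {"slide": [3.2,0,-2.0],"twist": [0,0,0],"claw": 0.59},
  {"slide": [3.2,0,-2.0],"twist": [0,0,0],"claw": 0.59},
])

```text
time: 1.68
position: [0.5122, 0.1399, 0.2481]
ee_rot: [0.693, -0.69, 0.15, -0.148]
force: [1.3, 0.6, 0.4]
grip_width: 0.0502
```

```bash
python3 -c "
from rel import *
rel(lk(-1,-27,110))"
```

```text
t 1.68 pos [512.2 139.9 248.1] slide cm [ 9.87  4.75 -5.14] twist [-0.004 -0.02  -0.003] F [1.29 0.6  0.42] w 50.2
```

Call:
step_arm([
  {"slide": [3.2,0,-1.7],"twist": [0,-0.02,0],"claw": 0.59},
  {"slide": [3.2,1.0,-1.7],"twist": [0,0,0],"claw": 0.59},
  {"slide": [3.0,1.5,-1.5],"twist": [0,0,0],"claw": 0.59},
  {"slide": [0.5,2.0,-0.2],"twist": [0,0,0],"claw": 0.59},
  {"slide": [0,0.2,0],"twist": [0,0,0],"claw": 0.59},
  {"slide": [0,0,0],"twist": [0,0,0],"claw": 0.59},
])

```text
time: 2.18
position: [0.5897, 0.0399, 0.2014]
ee_rot: [0.694, -0.691, 0.143, -0.146]
force: [-0.5, -0.4, 0.0]
grip_width: 0.0509
```

```bash
python3 -c "
from rel import *
rel(lk(-1,-27,110))
c=env.camera('scene');q=proj(c,[lk(0,0,40)])[0].astype(int)
a=c['color'][q[1]-70:q[1]+50,q[0]-80:q[0]+80]
cv2.imwrite('pics/d1.png',cv2.convertScaleAbs(cv2.resize(a,None,fx=5,fy=5,interpolation=cv2.INTER_CUBIC),alpha=1.5)); print(q-[80,70])
print(proj(c,[lk(30,0,54),lk(-32,0,40),lk(-1,-27,110)])-(q-[80,70]))"
```

```text
t 2.18 pos [589.7  39.9 201.4] slide cm [-1.32  0.14  0.83] twist [-0.005 -0.007  0.004] F [-0.46 -0.39  0.02] w 50.9
[281 126]
[[77.2565426  76.42686813]
 [84.03208225 61.13152424]
 [71.53384837 48.57412713]]
```

View pics/d1.png

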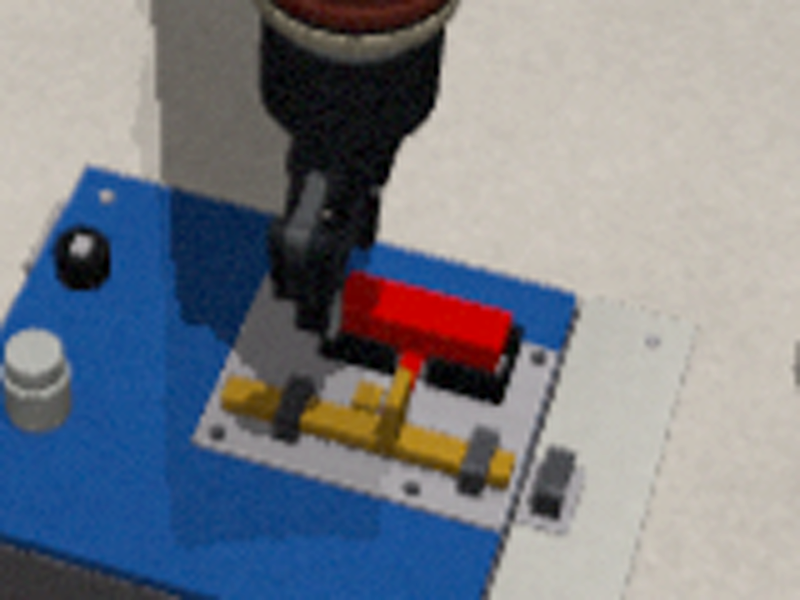

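The catch, tab and guides are as predicted. The tab is within a few mm of lock y=0, and the fingers are about 16 mm off target in xy. I'll correct that and come down to just above the catch.

Call:
step_arm([
  {"slide": [-1.3,0,0.8],"twist": [0,0,0],"claw": 0.59},
  {"slide": [0,1.0,0],"twist": [0,0,0],"claw": 0.59},
  {"slide": [0,1.5,0],"twist": [0,0,0],"claw": 0.59},
  {"slide": [0,1.0,0],"twist": [0,0,0],"claw": 0.59},
  {"slide": [0,0,0],"twist": [0,0,0],"claw": 0.59},
])

```text
time: 2.65
position: [0.5804, 0.0606, 0.1692]
ee_rot: [0.697, -0.689, 0.138, -0.143]
force: [-0.2, 0.7, -0.5]
grip_width: 0.0508
```

```bash
python3 -c "
from rel import *
rel(lk(-1,-27,59))
c=env.camera('scene');q=proj(c,[lk(0,0,40)])[0].astype(int)
a=c['color'][q[1]-70:q[1]+50,q[0]-80:q[0]+80]
cv2.imwrite('pics/d2.png',cv2.convertScaleAbs(cv2.resize(a,None,fx=5,fy=5,interpolation=cv2.INTER_CUBIC),alpha=1.8))"
```

```text
t 2.65 pos [580.4  60.6 169.2] slide cm [ 0.35  2.01 -0.72] twist [-0.011  0.004  0.005] F [-0.22  0.75 -0.49] w 50.8
```

View pics/d2.png

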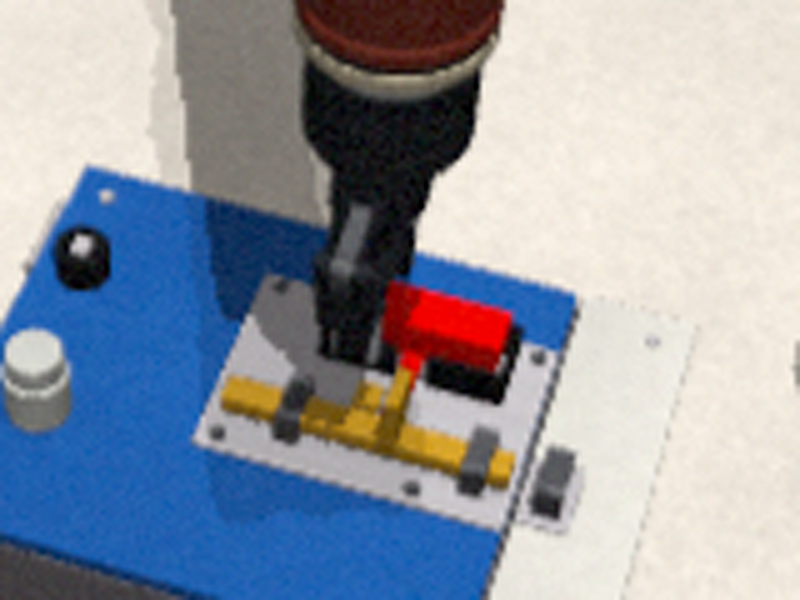

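The near finger is behind (-y of) the tab and still above it. The lateral error is 3.5 mm in x and 7 mm in y; I'll trim it, then go down.

Call:
step_arm([
  {"slide": [0.35,0,-0.7],"twist": [-0.01,0,0],"claw": 0.59},
  {"slide": [0,0.5,0],"twist": [0,0,0],"claw": 0.59},
  {"slide": [0,0.5,0],"twist": [0,0,0],"claw": 0.59},
  {"slide": [0,0.3,0],"twist": [0,0,0],"claw": 0.59},
  {"slide": [0,0,0],"twist": [0,0,0],"claw": 0.59},
])

```text
time: 3.12
position: [0.5826, 0.052, 0.1582]
ee_rot: [0.693, -0.693, 0.137, -0.143]
force: [-1.2, 0.1, -0.1]
grip_width: 0.0502
```

```bash
python3 -c "
from rel import *
rel(lk(-1,-27,59))"
```

```text
t 3.12 pos [582.6  52.  158.2] slide cm [-0.19  0.92  0.01] twist [-0.003  0.004  0.008] F [-1.17  0.07 -0.12] w 50.2
```

Now small downward steps until contact.

Call:
step_arm([
  {"slide": [-0.2,0.3,0],"twist": [0,0,0],"claw": 0.59},
  {"slide": [0,0.2,0],"twist": [0,0,0],"claw": 0.59},
  {"slide": [0,0.2,0],"twist": [0,0,0],"claw": 0.59},
  {"slide": [0,0,0],"twist": [0,0,0],"claw": 0.59},
])

```text
time: 3.45
position: [0.5806, 0.0526, 0.1504]
ee_rot: [0.693, -0.693, 0.137, -0.143]
force: [-0.5, 0.1, 0.1]
grip_width: 0.0504
```

Call:
step_arm([
  {"slide": [0,0.2,0],"twist": [0,0,0],"claw": 0.59},
  {"slide": [0,0.1,0],"twist": [0,0,0],"claw": 0.59},
  {"slide": [0,0,0],"twist": [0,0,0],"claw": 0.59},
])

```text
time: 3.7
position: [0.5807, 0.0527, 0.1471]
ee_rot: [0.693, -0.693, 0.137, -0.143]
force: [0.2, -0.5, -0.8]
grip_width: 0.0504
```

```bash
python3 -c "
from rel import *
rel(lk(-1,-27,59))"
```

```text
t 3.7 pos [580.7  52.7 147.1] slide cm [ 0.03 -0.19  0.02] twist [-0.003  0.004  0.008] F [ 0.18 -0.53 -0.83] w 50.4
```

Call:
step_arm([
  {"slide": [0,0.2,0],"twist": [0,0,0],"claw": 0.59},
  {"slide": [0,0,0],"twist": [0,0,0],"claw": 0.59},
])

```text
time: 3.87
position: [0.5809, 0.0527, 0.1453]
ee_rot: [0.693, -0.693, 0.137, -0.144]
force: [-1.1, -0.1, 2.7]
grip_width: 0.0503
```

Call:
step_arm([
  {"slide": [0,0.2,0],"twist": [0,0,0],"claw": 0.59},
  {"slide": [0,0,0],"twist": [0,0,0],"claw": 0.59},
])

```text
time: 4.03
position: [0.5811, 0.0527, 0.1436]
ee_rot: [0.694, -0.693, 0.137, -0.144]
force: [-1.5, -0.5, 3.6]
grip_width: 0.0502
```

Call:
step_arm([
  {"slide": [0,0.2,0],"twist": [0,0,0],"claw": 0.59},
  {"slide": [0,0,0],"twist": [0,0,0],"claw": 0.59},
])

```text
time: 4.2
position: [0.5812, 0.0527, 0.1418]
ee_rot: [0.694, -0.692, 0.137, -0.144]
force: [-0.7, -0.0, 4.4]
grip_width: 0.0503
```

Contact came at TCP z≈0.1465, and the force matches the spring law (4.4 N is about 4.7 mm). Pressing on.

Call:
step_arm([
  {"slide": [0,0.2,0],"twist": [0,0,0],"claw": 0.59},
  {"slide": [0,0.15,0],"twist": [0,0,0],"claw": 0.59},
  {"slide": [0,0,0],"twist": [0,0,0],"claw": 0.59},
])

```text
time: 4.45
position: [0.5813, 0.0527, 0.1386]
ee_rot: [0.694, -0.692, 0.137, -0.144]
force: [-1.0, 0.0, 6.2]
grip_width: 0.0502
```

Call:
step_arm([
  {"slide": [0,0.1,0],"twist": [0,0,0],"claw": 0.59},
  {"slide": [0,0.05,0],"twist": [0,0,0],"claw": 0.59},
  {"slide": [0,0,0],"twist": [0,0,0],"claw": 0.59},
])

```text
time: 4.7
position: [0.5813, 0.0527, 0.1374]
ee_rot: [0.694, -0.692, 0.137, -0.144]
force: [-1.9, -0.2, 6.1]
grip_width: 0.0504
```

```bash
python3 -c "
from rel import *
rel(lk(-1,-27,47))
c=env.camera('scene');q=proj(c,[lk(0,0,40)])[0].astype(int)
a=c['color'][q[1]-70:q[1]+50,q[0]-80:q[0]+80]
cv2.imwrite('pics/d3.png',cv2.convertScaleAbs(cv2.resize(a,None,fx=5,fy=5,interpolation=cv2.INTER_CUBIC),alpha=1.8))"
```

```text
t 4.7 pos [581.3  52.7 137.4] slide cm [-0.03  0.04 -0.01] twist [-0.004  0.003  0.009] F [-1.87 -0.16  6.14] w 50.4
```

View pics/d3.png

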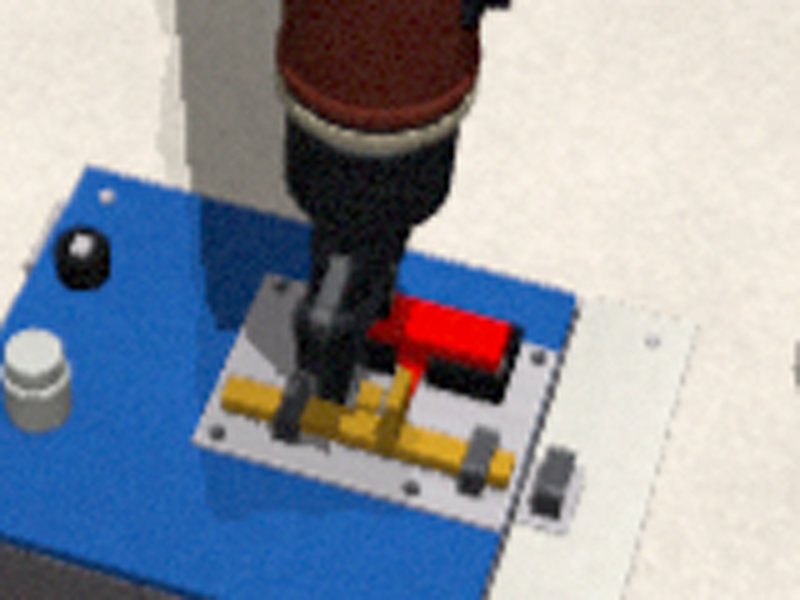

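The catch is down, nearly level with its housing, with 6.1 N on it. The near finger is behind the tab. Sliding along +y (tool +z) while keeping a slight downward bias.

Call:
step_arm([
  {"slide": [0,0.05,0.3],"twist": [0,0,0],"claw": 0.59},
  {"slide": [0,0.02,0.3],"twist": [0,0,0],"claw": 0.59},
  {"slide": [0,0.02,0.2],"twist": [0,0,0],"claw": 0.59},
])

```text
time: 5.0
position: [0.5844, 0.0572, 0.1371]
ee_rot: [-0.693, 0.693, -0.138, 0.145]
force: [-1.6, -3.0, 6.4]
grip_width: 0.0503
```

```bash
python3 -c "
from rel import *
rel(lk(-1,-27,47))"
```

```text
t 5.0 pos [584.4  57.2 137.1] slide cm [-0.14  0.01 -0.54] twist [-0.002  0.001  0.009] F [-1.58 -2.97  6.38] w 50.3
```

Call:
step_arm([
  {"slide": [-0.1,0.03,0.3],"twist": [0,0,0],"claw": 0.59},
  {"slide": [0,0.02,0.3],"twist": [0,0,0],"claw": 0.59},
  {"slide": [0,0.02,0.3],"twist": [0,0,0],"claw": 0.59},
])

```text
time: 5.25
position: [0.5873, 0.0625, 0.137]
ee_rot: [-0.691, 0.694, -0.138, 0.146]
force: [-2.1, -3.7, 5.9]
grip_width: 0.0504
```

```bash
python3 -c "
from rel import *
rel(lk(-1,-27,47))"
```

```text
t 5.25 pos [587.3  62.5 137. ] slide cm [-0.2  -0.   -1.14] twist [ 0.001 -0.002  0.011] F [-2.08 -3.66  5.88] w 50.4
```

Call:
step_arm([
  {"slide": [-0.15,0.03,0.35],"twist": [0,0,0],"claw": 0.59},
  {"slide": [-0.1,0.03,0.35],"twist": [0,0,0],"claw": 0.59},
  {"slide": [-0.05,0.03,0.35],"twist": [0,0,0],"claw": 0.59},
])

```text
time: 5.5
position: [0.5895, 0.069, 0.1369]
ee_rot: [-0.69, 0.695, -0.139, 0.148]
force: [-3.4, -4.6, 7.6]
grip_width: 0.0504
```

```bash
python3 -c "
from rel import *
rel(lk(-1,-27,47))
c=env.camera('scene');q=proj(c,[lk(0,0,40)])[0].astype(int)
a=c['color'][q[1]-70:q[1]+50,q[0]-80:q[0]+80]
cv2.imwrite('pics/d4.png',cv2.convertScaleAbs(cv2.resize(a,None,fx=5,fy=5,interpolation=cv2.INTER_CUBIC),alpha=1.8))"
```

```text
t 5.5 pos [589.5  69.  136.9] slide cm [-0.13 -0.01 -1.83] twist [ 0.005 -0.005  0.014] F [-3.41 -4.63  7.59] w 50.4
```

View pics/d4.png

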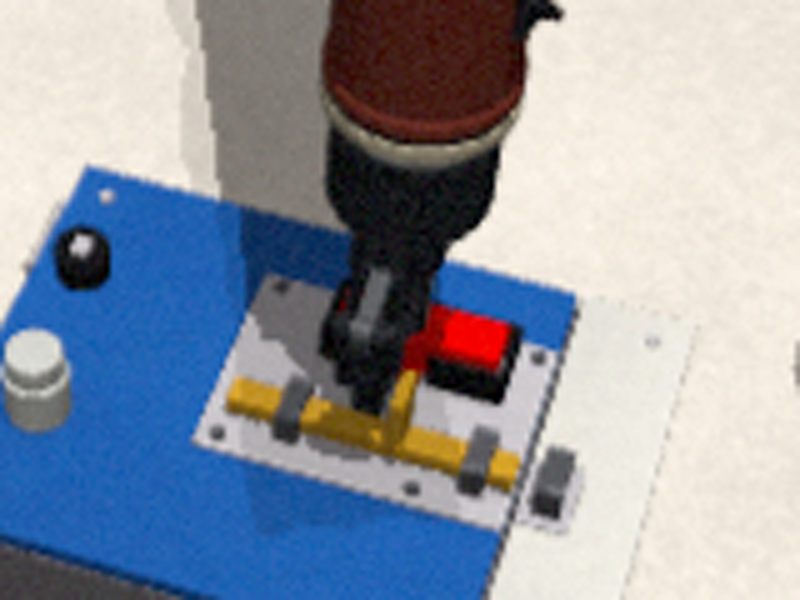

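The tab has just been engaged: the bolt has moved about 3 mm and the catch is still down. Continuing to push.

Call:
step_arm([
  {"slide": [-0.15,0.03,0.4],"twist": [0,0,0.01],"claw": 0.59},
  {"slide": [-0.1,0.03,0.4],"twist": [0,0,0],"claw": 0.59},
  {"slide": [-0.1,0.03,0.4],"twist": [0,0,0],"claw": 0.59},
  {"slide": [-0.1,0.03,0.4],"twist": [0,0,0],"claw": 0.59},
])

```text
time: 5.88
position: [0.5929, 0.078, 0.1368]
ee_rot: [-0.687, 0.697, -0.144, 0.148]
force: [-3.0, -4.9, 8.2]
grip_width: 0.0508
```

```bash
python3 -c "
from rel import *
rel(lk(-1,-27,47))"
```

```text
t 5.88 pos [592.9  78.  136.8] slide cm [-0.07  0.01 -2.78] twist [ 0.012 -0.012  0.008] F [-3.05 -4.9   8.15] w 50.8
```

Call:
step_arm([
  {"slide": [-0.1,0.02,0.4],"twist": [0.01,-0.01,0],"claw": 0.59},
  {"slide": [-0.1,0.02,0.4],"twist": [0,0,0],"claw": 0.59},
  {"slide": [-0.1,0.02,0.4],"twist": [0,0,0],"claw": 0.59},
  {"slide": [-0.1,0.02,0.4],"twist": [0,0,0],"claw": 0.59},
])

```text
time: 6.22
position: [0.5963, 0.0863, 0.1368]
ee_rot: [-0.688, 0.696, -0.141, 0.148]
force: [-1.6, -6.5, 5.7]
grip_width: 0.0505
```

```bash
python3 -c "
from rel import *
rel(lk(-1,-27,47))"
```

```text
t 6.22 pos [596.3  86.3 136.8] slide cm [-0.06  0.01 -3.69] twist [ 0.009 -0.008  0.012] F [-1.59 -6.49  5.67] w 50.5
```

Call:
step_arm([
  {"slide": [-0.1,0.03,0.4],"twist": [0,0,0],"claw": 0.59},
  {"slide": [-0.1,0.03,0.4],"twist": [0,0,0],"claw": 0.59},
  {"slide": [-0.1,0.03,0.4],"twist": [0,0,0],"claw": 0.59},
  {"slide": [-0.05,0.03,0.4],"twist": [0,0,0],"claw": 0.59},
])

```text
time: 6.55
position: [0.5995, 0.0933, 0.1366]
ee_rot: [-0.684, 0.699, -0.144, 0.151]
force: [-11.7, -14.3, 12.9]
grip_width: 0.0508
```

```bash
python3 -c "
from rel import *
rel(lk(-1,-27,47))
c=env.camera('scene');q=proj(c,[lk(0,0,40)])[0].astype(int)
a=c['color'][q[1]-70:q[1]+50,q[0]-80:q[0]+80]
cv2.imwrite('pics/d5.png',cv2.convertScaleAbs(cv2.resize(a,None,fx=5,fy=5,interpolation=cv2.INTER_CUBIC),alpha=1.8))"
```

```text
t 6.55 pos [599.5  93.3 136.6] slide cm [-0.04  0.03 -4.45] twist [ 0.018 -0.016  0.014] F [-11.7  -14.29  12.86] w 50.8
```

View pics/d5.png

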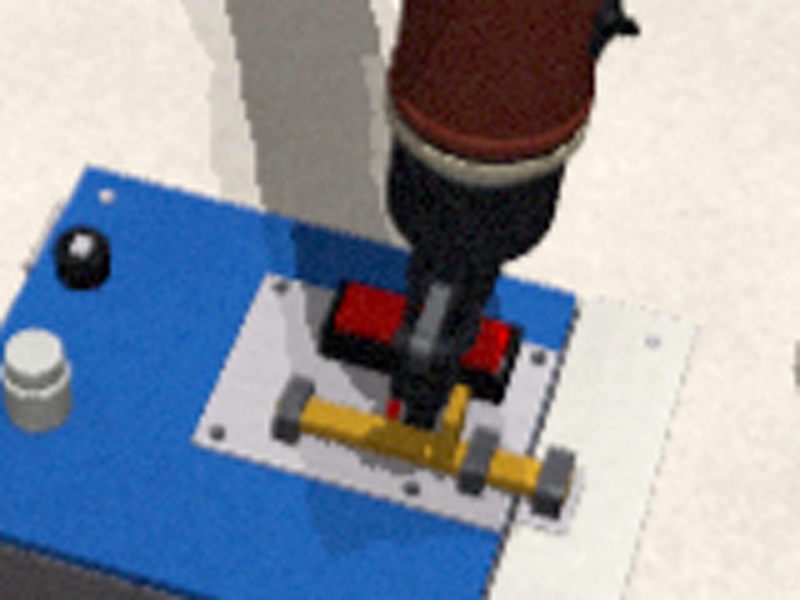

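The force jumped from 6.7 N to 18 N sideways. The bolt's nose is in the keeper and the tab is close to the front guide, so the end stop seems reached. One more short push to confirm.

Call:
step_arm([
  {"slide": [-0.05,0.02,0.4],"twist": [0,0,0],"claw": 0.59},
  {"slide": [0,0.02,0.4],"twist": [0,0,0],"claw": 0.59},
])

```text
time: 6.77
position: [0.5999, 0.0933, 0.1364]
ee_rot: [-0.681, 0.701, -0.148, 0.152]
force: [-13.3, -9.1, 13.7]
grip_width: 0.0507
```

```bash
python3 -c "
from rel import *
rel(lk(-1,-27,47))"
```

```text
t 6.77 pos [599.9  93.3 136.4] slide cm [-0.04  0.06 -4.47] twist [ 0.027 -0.024  0.011] F [-13.33  -9.15  13.69] w 50.7
```

It stalled with no more travel, so the bolt is at its stop. I'll ease back a little and lift clear.

Call:
step_arm([
  {"slide": [0,0,-0.4],"twist": [0,0,0],"claw": 0.59},
  {"slide": [0,-0.5,-0.1],"twist": [0,0,0],"claw": 0.59},
  {"slide": [0,-1.5,0],"twist": [0,0,0],"claw": 0.59},
  {"slide": [0,-3,0],"twist": [0,0,0],"claw": 0.59},
  {"slide": [0,-4,0],"twist": [0,0,0],"claw": 0.59},
  {"slide": [0,-3,-2],"twist": [0,0,0],"claw": 0.59},
  {"slide": [-3,0,-2],"twist": [0,0,0],"claw": 0.59},
  {"slide": [-3,0,-2],"twist": [0,0,0],"claw": 0.59},
  {"slide": [-3,0,-2],"twist": [0,0,0],"claw": 0.59},
  {"slide": [0,0,0],"twist": [0,0,0],"claw": 0.59},
])

```text
time: 7.6
position: [0.4803, 0.0552, 0.2618]
ee_rot: [-0.68, 0.702, -0.148, 0.153]
force: [1.2, -0.5, 0.2]
grip_width: 0.0504
```

```bash
python3 -c "
from rel import *; from m import measure,lockframe
rel(lk(-1,-27,47))
c=env.camera('scene');q=proj(c,[lk(0,0,40)])[0].astype(int)
a=c['color'][q[1]-70:q[1]+50,q[0]-80:q[0]+80]
cv2.imwrite('pics/d6.png',cv2.convertScaleAbs(cv2.resize(a,None,fx=5,fy=5,interpolation=cv2.INTER_CUBIC),alpha=1.8))
A,L,V=lockframe(c,np.radians(-23.1))
print(np.round([np.percentile(L[L[:,0]<500],p,axis=0) for p in(2,98)],1))
for x in measure(c)['brass']:
    Q=onz(c,x.reshape(-1,2),.108)[:,:2]@A.T*1000; print(' brass',np.round(Q.min(0),1),np.round(Q.max(0),1))"
```

```text
t 7.6 pos [480.3  55.2 261.8] slide cm [ 9.09 12.48  4.33] twist [ 0.03  -0.025  0.013] F [ 1.23 -0.55  0.16] w 50.4
[[472.4 265.6]
 [496.8 344.6]]
 brass [520.8 264.1] [553.5 329.5]
 brass [537.3 358.2] [553.6 380. ]
 brass [506.9 329.7] [529.2 336.1]
```

View pics/d6.png

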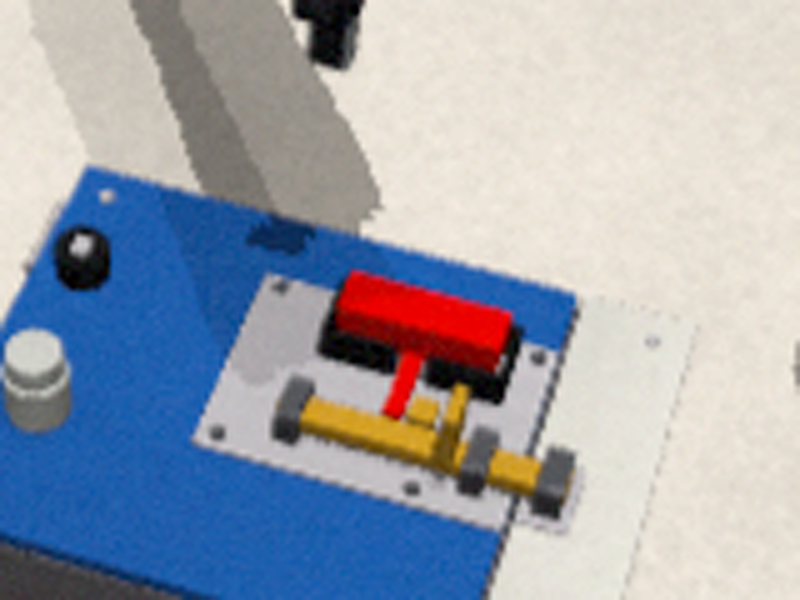

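The catch is fully up again with its tooth behind the bolt's lug, the bolt is in the keeper, and the gripper is well clear. The canister and specimen haven't moved.

```bash
python3 -c "
from h import *
print(env.get_state()['force']); print(env.job_done())"
```

```text
[0.4673361  0.01135524 0.90797599]
the job is handed in; nothing more can be done
None
```

I locked the case and handed the job in at about 7.6 s on the robot's clock. No verdict is reported, so these are my own checks.

**What I did:** One fingertip pressed the catch about 9–10 mm down, with the force following the spring law up to about 6 N. The other fingertip pushed the tab along +y until it stalled, with the sideways force jumping from about 7 N to 18 N. The TCP stayed at its pressed height throughout the push. I then eased back, lifted and moved clear.

**Last checks:**
- **Catch:** it is back up. Its red outline matches the one measured at the start, and its tooth sits behind the bolt's lug.
- **Bolt:** its nose is in the keeper. I did not measure its final travel to the millimetre; that it is home rests on the stall and the picture.
- **Bystanders:** the canister and specimen look unmoved. I did not look at the jar and dish again, but the arm never went near them below about 0.25 m.
- **Robot:** the gripper is about 0.26 m up with roughly zero force, touching nothing.

**Disagreement:** the two camera views differed by about 3 mm in the lock's position. I used the average, which was within the tolerance of the fit.

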